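# Switch on the toy museum's push-button exhibits

### The job

Switch on the three toy exhibits one after another: with the fingertips, lightly press the red button in front of the garage right down, then the yellow button in front of the locomotive, then the blue button in front of the rocking horse; each stays down by itself. Press gently and leave the button boxes standing where they are, neither picked up nor shoved, and do not disturb the little car, chair and skittle beside them.

Things in the scene. Friction and masses are not known exactly. Their poses are not given: they have to be found in the camera images.
- red_box: loose push-button box with the red button, standing in front (robot side) of the garage: pale wooden block 70 (x) x 90 (y) x 42 mm high on rubber feet, 0.4 to 0.9 kg; in the middle of its top a flat steel collar 48 mm wide that reaches up to 52 mm and carries the button on a spring of 2.2 N/mm. Origin at the centre of its underside, z up; yaw within 0.2 rad of the world's axes
- red_button_top (a point): centre of the top face of the red button, a round flat plunger 36 mm across in the middle of the collar, 67 mm above the table when up and 57 mm when pressed right down and let go (it never goes flush: 5 mm still stand above the collar); this point moves with the button
- red_button (a joint): travel of the red button in m: 0 up (off), 0.010 right down (on). No return spring: it slides in the collar against a friction of about 2.5 N and stays where left. The collar gives too (2.2 N/mm), so it is right down once the finger has gone some 11.5 mm; the push then grows to 6 N at 13 mm and 18 N at 18 mm, where the collar is hard on the box. Let go, the collar alone rises
- yellow_box: loose push-button box with the yellow button, standing in front (robot side) of the locomotive: pale wooden block 70 (x) x 90 (y) x 42 mm high on rubber feet, 0.4 to 0.9 kg; in the middle of its top a flat steel collar 48 mm wide that reaches up to 52 mm and carries the button on a spring of 2.2 N/mm. Origin at the centre of its underside, z up; yaw within 0.2 rad of the world's axes
- yellow_button_top (a point): centre of the top face of the yellow button, a round flat plunger 36 mm across in the middle of the collar, 67 mm above the table when up and 57 mm when pressed right down and let go (it never goes flush: 5 mm still stand above the collar); this point moves with the button
- yellow_button (a joint): travel of the yellow button in m: 0 up (off), 0.010 right down (on). No return spring: it slides in the collar against a friction of about 2.5 N and stays where left. The collar gives too (2.2 N/mm), so it is right down once the finger has gone some 11.5 mm; the push then grows to 6 N at 13 mm and 18 N at 18 mm, where the collar is hard on the box. Let go, the collar alone rises
- blue_box: loose push-button box with the blue button, standing in front (robot side) of the horse: pale wooden block 70 (x) x 90 (y) x 42 mm high on rubber feet, 0.4 to 0.9 kg; in the middle of its top a flat steel collar 48 mm wide that reaches up to 52 mm and carries the button on a spring of 2.2 N/mm. Origin at the centre of its underside, z up; yaw within 0.2 rad of the world's axes
- blue_button_top (a point): centre of the top face of the blue button, a round flat plunger 36 mm across in the middle of the collar, 67 mm above the table when up and 57 mm when pressed right down and let go (it never goes flush: 5 mm still stand above the collar); this point moves with the button
- blue_button (a joint): travel of the blue button in m: 0 up (off), 0.010 right down (on). No return spring: it slides in the collar against a friction of about 2.5 N and stays where left. The collar gives too (2.2 N/mm), so it is right down once the finger has gone some 11.5 mm; the push then grows to 6 N at 13 mm and 18 N at 18 mm, where the collar is hard on the box. Let go, the collar alone rises
- garage: toy garage on a dark wooden base 85 (x) x 130 (y) mm, 84 mm high: white house, two yellow decks, red posts; fixed to the table; origin at the centre of the base's underside, about 0.17 m behind its button box
- locomotive: green and black toy locomotive on a dark wooden base 85 x 130 mm, standing along y, 90 mm high to the chimney top; fixed to the table; origin at the centre of the base's underside, about 0.17 m behind its button box
- horse: grey toy rocking horse with a red saddle on a dark wooden base 85 x 130 mm, standing along y, about 106 mm high; fixed to the table; origin at the centre of the base's underside, about 0.17 m behind its button box
- car: loose red toy car with a white roof, 70 x 36 x 31 mm, 90 g, about 90 mm to the left (+y) of the red button; origin under its centre, x along its length
- chair: loose toy chair with a red seat, 36 x 36 x 61 mm, 40 g, about 90 mm to the left (+y) of the yellow button; origin under its centre
- skittle: loose wooden skittle, 36 mm across, 60 mm high, 50 g, about 90 mm to the left (+y) of the blue button; origin under its centre

How it is judged:
On the way, in this order (a step that is already met when the one before it is completed fails the run):
1. the red button is pressed down (at least 8 of its 10 mm) (value of joint red_button above 0.008 m), for 0.1 s.
2. the yellow button is pressed down (at least 8 of its 10 mm) (value of joint yellow_button above 0.008 m), for 0.1 s.
3. the blue button is pressed down (at least 8 of its 10 mm) (value of joint blue_button above 0.008 m), for 0.1 s.
At the end, for the whole second after the job is handed in: All three buttons are down (at least 8 of their 10 mm), the three boxes are at rest, upright and within 20 mm of where they stood, and the car, the chair and the skittle are upright within 10 mm of where they stood (value of joint each of red_button, yellow_button, blue_button above 0.008 m and linear speed of each of red_box, yellow_box, blue_box below 0.01 m/s and distance of each of red_box, yellow_box, blue_box from where it was at the start of the episode below 0.02 m and angle between each of red_box, yellow_box, blue_box's own z axis and vertical below 0.1 rad and distance of each of car, chair, skittle from where it was at the start of the episode below 0.01 m and angle between each of car, chair, skittle's own z axis and vertical below 0.2 rad); the robot touches nothing.
It fails at once if the arm or the gripper's body, rather than the fingers, presses on a button or its box (contact force between the arm and red_box above 1 N or contact force between the arm and yellow_box above 1 N or contact force between the arm and blue_box above 1 N).
It fails at once if a button goes down (over 3 mm) before the one ahead of it in the order is down ((value of joint yellow_button above 0.003 m and value of joint red_button below 0.008 m) or (value of joint blue_button above 0.003 m and value of joint yellow_button below 0.008 m)).
It fails at once if a button or its box is pushed with more than 25 N (contact force between the fingers and red_box above 25 N or contact force between the fingers and yellow_box above 25 N or contact force between the fingers and blue_box above 25 N).
It fails at once if a button box is lifted by 6 mm, shoved by 20 mm or tilted (height (world z) of any of red_box, yellow_box, blue_box above 0.006 m or not (distance of red_box from where it was at the start of the episode below 0.02 m) or not (distance of yellow_box from where it was at the start of the episode below 0.02 m) or not (distance of blue_box from where it was at the start of the episode below 0.02 m) or not (angle between red_box's own z axis and vertical below 0.1 rad) or not (angle between yellow_box's own z axis and vertical below 0.1 rad) or not (angle between blue_box's own z axis and vertical below 0.1 rad)).
It fails at once if the car, the chair or the skittle is moved by 10 mm or tipped (not (distance of car from where it was at the start of the episode below 0.01 m) or not (distance of chair from where it was at the start of the episode below 0.01 m) or not (distance of skittle from where it was at the start of the episode below 0.01 m) or not (angle between car's own z axis and vertical below 0.2 rad) or not (angle between chair's own z axis and vertical below 0.2 rad) or not (angle between skittle's own z axis and vertical below 0.2 rad)).
It also fails if it takes over 54 s, if anything falls off the work surface, if the arm or the gripper's body presses on something with over 40 N, if the wrist force passes 120 N, or if a joint passes its speed limit or range.

### The arm

A 6-joint arm with a two-finger parallel gripper is mounted at the origin on the work surface. World frame = base frame: x ahead of the robot, y to its left, z up, the work surface at z = 0. Lengths are in m, angles in rad, forces in N, time in s.
With the tool pointing down it reaches from about 0.275 to 0.725 m from the base axis. Payload 15.9 kg.
Tool frame: the origin (TCP) lies at the centre of the arm's flange, where the gripper is bolted on; the fingertips stand 173 mm ahead of it and the grasp point (between the pads) lies 155 mm ahead of it (ctrl.nose_length is the distance from the TCP to the fingertips, in m); z points along the fingers, y is the line along which they close (so a half turn about z gives the same grasp; the last joint's range is limited). The gripper opens to 85 mm and grips with 20 to 120 N. Pads are 22 mm wide; open, the fingers measure 114 mm over their backs; the gripper's body (76 mm by 85 mm) begins 54 mm behind the grasp point. The pads swing forward as they close: fully open they stand 13 mm farther back than shut.
Start: joints at [-1.159, 0.213, -0.034, 1.323, 0, 1.571], TCP at [0.2, -0.458, 0.405] pointing down, gripper open.
Joint ranges: [-2.98, 2.98], [-0.74, 1.72], [-1.14, 1.35], [-2.1, 2.04], [-1.57, 1.44], [-3.14, 3.14]. Speed limits (rad/s): [1.89, 1.89, 2.39, 2.57, 3.14, 3.14].

### API

Orientations are given as a rotation vector (axis times angle).
In Python, from workcell import ctrl gives the robot as it stands.
- The arm moves only by the tool run_rows, called after "Emit:" by a JSON object that holds its "op" and its "data". Schema: {"type":"object","properties":{"rows":{"type":"array","items":{"type":"object","properties":{"trans":{"type":"array","items":{"type":"number"},"minItems":3,"maxItems":3},"r":{"type":"array","items":{"type":"number"},"minItems":3,"maxItems":3}},"additionalProperties":false},"minItems":1,"maxItems":12},"finger_gap":{"type":"number"},"clamp_n":{"type":"number"},"only":{"type":"string"},"quiet":{"type":"boolean"},"lines":{"type":"string"}},"required":["rows"],"additionalProperties":false}. rows is a list of rows, 1 to 12 of them, each an object with the fields trans (a list: dx, dy, dz in shares of the most that a row can go, 1 being 62.5 mm), r (a list: a rotation vector rx, ry, rz in normalised numbers (1 is 2 rad)); a field left out counts as zero; each row shifts and turns the commanded pose from where the row before left it, along the tool's axes as they then stand; what a row does not reach is not made up. A row lasts 1/8 s, in which the tool goes at most 0.0625 m and 0.188 rad, less where a joint would pass 70% of its speed; a pose out of reach is approached as far as the arm can. finger_gap is the finger opening in m, set as the call begins (left out keeps the last). The fingers move at their own pace and stop on an object; clamp_n is the grip in N (left out, the last holds). Time passes only in rows, so rows that do not move let the fingers close. The tool returns the time, the measured TCP pose, the force, the opening and the grip force at its end. only (a regular expression) keeps the lines of the reply that match it, lines (a string "A,B") keeps lines A to B, and quiet returns only ok. A shift or turn number past 1, either way, is cut back to 1. Input that does not fit is refused with a message, and nothing moves.
- ctrl.observe(): the state, without advancing time (a new reading comes with each control period).
- ctrl.snapshot(name): name is "side" or "top"; returns a dict with "color" (420x560x3 uint8, blue, green, red), "vertical_fov" (degrees; the focal length in pixels is half the picture's height over the tangent of half this angle, whatever the lens; pixels are square), "cx", "cy" (the principal point, pixels), "k1" (the pictures are not rectified: a ray, as slopes to the right and down, at radius r is drawn at 1 + k1 r^2 times it, then the intrinsics apply), "R" (3x3) and "t" (3): a world point X has camera coordinates R X + t. Camera axes: x right, y down, z forward; pixel columns grow to the right and rows downward; lengths in m; the calibration is good to about 2 mm. A picture is of the moment at which its call begins. There is no depth.
- ctrl.hand_in(): hands the job in; it is judged then, once.
The state is a dict: "time_s": time; "joint_pos": joint angles; "dq": joint speeds; "effort": joint torques, N m; "ee_pos": TCP position; "ee_rot": TCP orientation; "contact_force": force on the tool from outside, world axes, zero at the start; "ft_torque": the same for the moment, N m; "width": finger opening in m; "grasp_force": force on a finger pad.
Only numpy, scipy, OpenCV 4.12 (cv2) and the standard library are available. Lean on these libraries where they do the work, as an engineer would, in place of code of your own. Each camera call takes 0.05 s, during which the arm holds its last target. There are 200 camera calls.

## Working session

There is one attempt and no reset: what is moved stays moved. The work goes in short steps, Python scripts to look and compute and a tool call to move; the robot and the scene stay as the last step left them, time stands still between calls to the robot, and variables do not carry over. Pictures are saved under pics/ and viewed, at most 10 in all, crops included, and the job is handed in when it is done.

```bash
ls; mkdir -p pics
```

Run:
```python
from workcell import ctrl
import cv2
for n in("top","side"):
    s=ctrl.snapshot(n);cv2.imwrite(f"pics/{n}0.png",s["color"]);print(n,{k:v for k,v in s.items() if k!="color"})
o=ctrl.observe();print({k:o[k] for k in("time_s","ee_pos","ee_rot","contact_force","width")},ctrl.nose_length)
```

```text
pics
workcell.py
top {'vertical_fov': 48.18275430942302, 'cx': 282.0367500990372, 'cy': 204.21259431645257, 'k1': -0.031167054037862924, 'R': array([[ 0.01610072, -0.9996693 ,  0.02005152],
       [-0.98624994, -0.01917702, -0.16414412],
       [ 0.16447436, -0.01713297, -0.98623255]]), 't': array([0.02119461, 0.56498476, 0.86586401])}
side {'vertical_fov': 53.039417574661954, 'cx': 280.8050299512445, 'cy': 211.20207370354703, 'k1': -0.01926404709024776, 'R': array([[-0.80182906, -0.59722177,  0.01990768],
       [-0.39669599,  0.50709743, -0.76516959],
       [ 0.4468808 , -0.62143251, -0.64352093]]), 't': array([0.48589344, 0.27993757, 0.66643901])}
{'time_s': 0.1, 'ee_pos': array([ 0.20006647, -0.45811433,  0.40429394]), 'ee_rot': array([-3.07436897e+00, -6.42074373e-01,  2.98153816e-04]), 'contact_force': array([ 0.90781835, -0.09262976,  0.12222376]), 'width': 0.08544122641406464} 0.1734
```

View pics/top0.png

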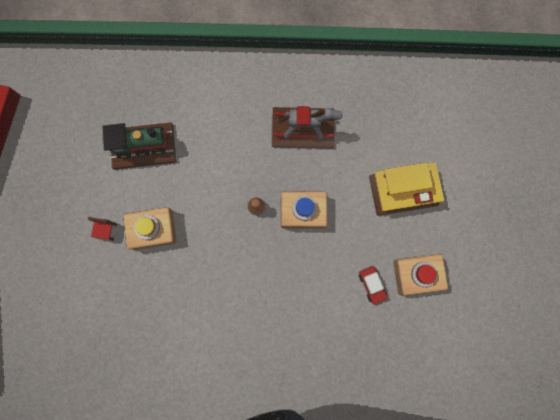

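View pics/side0.png

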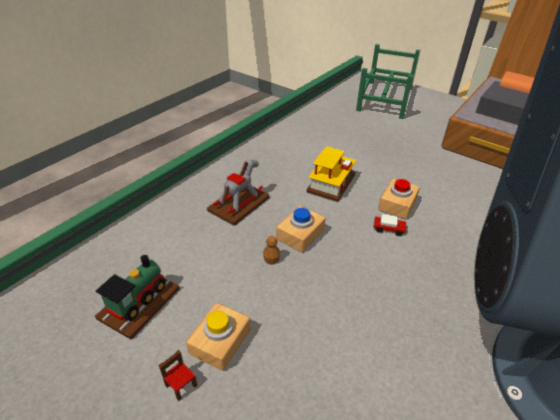

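The top view shows the red button near (427,274), yellow near (145,227) and blue near (305,208). The car is at (373,284), the chair at (102,229) and the skittle at (256,206). In the side view the buttons are near (402,186), (218,322) and (302,216).

Create h.py:
```python
import numpy as np, cv2
from workcell import ctrl
from scipy.spatial.transform import Rotation as Ro
def ray(s,uv):
    f=s["color"].shape[0]/2/np.tan(np.radians(s["vertical_fov"])/2)
    K=np.array([[f,0,s["cx"]],[0,f,s["cy"]],[0,0,1]])
    p=cv2.undistortPoints(np.array([[uv]],float),K,np.array([s["k1"],0,0,0]))[0,0]
    return -s["R"].T@s["t"], s["R"].T@np.array([*p,1])
def plane(s,uv,z):
    c,d=ray(s,uv); return c+d*(z-c[2])/d[2]
def tri(a,b):
    A=0;y=0
    for c,d in(a,b):
        d=d/np.linalg.norm(d);P=np.eye(3)-np.outer(d,d);A=A+P;y=y+P@c
    return np.linalg.solve(A,y)
H={"red":(0,6),"yellow":(24,33),"blue":(108,125)}
def blob(s,col,uv,r=20):
    u,v=uv;im=cv2.cvtColor(s["color"],cv2.COLOR_BGR2HSV)[v-r:v+r,u-r:u+r]
    lo,hi=H[col];h=im[...,0].astype(int)
    m=((h>=lo)&(h<=hi)|((col=="red")&(h>174)))&(im[...,1]>185)&(im[...,2]>90)
    n,l,st,c=cv2.connectedComponentsWithStats(m.astype(np.uint8))
    i=1+np.argmax(st[1:,4]);return c[i]+[u-r,v-r],st[i]
```

Run:
```python
from h import *
T=ctrl.snapshot("top");S=ctrl.snapshot("side")
for c,a,b in(("red",(427,274),(402,186)),("yellow",(145,227),(218,322)),("blue",(305,208),(302,216))):
    p,st=blob(T,c,a);q,sq=blob(S,c,b)
    print(c,p.round(1),st[2:],q.round(1),sq[2:],"top@.066",plane(T,p,.066).round(4),"side@.064",plane(S,q,.064).round(4),"tri",tri(ray(T,p),ray(S,q)).round(4))
for n,uv,z in(("car",(373,284),.02),("chair",(102,229),.03),("skittle",(256,206),.05)): print(n,plane(T,uv,z).round(3))
```

```text
red [425.6 267.6] [4 2 5] [401.9 185. ] [ 15  13 150] top@.066 [ 0.4459 -0.2398  0.066 ] side@.064 [ 0.435 -0.234  0.064] tri [ 0.4424 -0.2448  0.055 ]Traceback (most recent call last):
  File "<stdin>", line 4, in <module>
  File "h.py", line 22, in blob
    i=1+np.argmax(st[1:,4]);return c[i]+[u-r,v-r],st[i]
        ~~~~~~~~~^^^^^^^^^^
    return _wrapfunc(a, 'argmax', axis=axis, out=out, **kwds)
    return bound(*args, **kwds)
ValueError: attempt to get argmax of an empty sequence
```

Run:
```python
from h import *
for n,P in(("top",[(427,274),(145,227),(305,208),(130,240),(440,290)]),("side",[(402,186),(218,322),(302,216),(235,345)])):
    im=cv2.cvtColor(cv2.imread(f"pics/{n}0.png"),cv2.COLOR_BGR2HSV)
    print(n,[im[v,u].tolist() for u,v in P])
im=cv2.imread("pics/top0.png")
w=np.hstack([cv2.resize(im[v-25:v+25,u-25:u+25],(260,260),interpolation=0) for u,v in[(427,274),(145,227),(305,208)]])
cv2.imwrite("pics/crop.png",w)
```

```text
top [[1, 179, 168], [26, 148, 195], [112, 159, 160], [16, 108, 193], [15, 90, 125]]
side [[2, 255, 207], [25, 255, 234], [108, 219, 193], [17, 143, 109]]
```

View pics/crop.png

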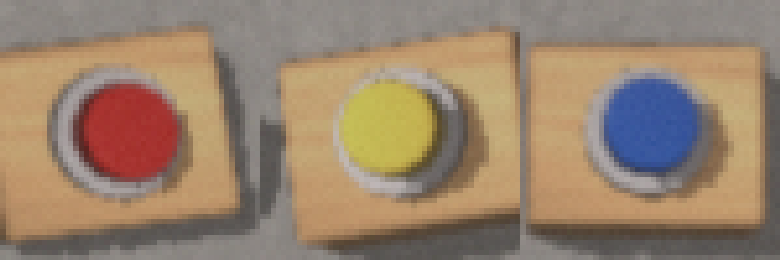

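The crop shows all three buttons standing up, each roughly 20 px across, with clean outlines. Their saturation is lower in the top view, so I'm lowering the threshold.

```bash
sed -i 's/>185/>(130 if s["R"][2,2]<-.9 else 185)/; s/(24,33)/(23,33)/' h.py
```

Run:
```python
from h import *
T=ctrl.snapshot("top");S=ctrl.snapshot("side")
for c,a,b in(("red",(427,274),(402,186)),("yellow",(145,227),(218,322)),("blue",(305,208),(302,216))):
    p,st=blob(T,c,a);q,sq=blob(S,c,b)
    print(c,p.round(1),st[2:],q.round(1),sq[2:],"top@.067",plane(T,p,.067).round(4),"side@.064",plane(S,q,.064).round(4),"tri",tri(ray(T,p),ray(S,q)).round(4))
for n,uv,z in(("car",(373,284),.02),("chair",(102,229),.03),("skittle",(256,206),.05)): print(n,plane(T,uv,z).round(3))
o=ctrl.observe();print(Ro.from_rotvec(o["ee_rot"]).as_matrix().round(3),o["ee_pos"],o["time_s"])
```

```text
red [426.1 273.7] [ 19  18 270] [401.9 185. ] [ 15  13 150] top@.067 [ 0.4345 -0.2401  0.067 ] side@.064 [ 0.4349 -0.2341  0.064 ] tri [ 0.436  -0.2424  0.0585]
yellow [144.3 226. ] [ 18  17 239] [217.4 321.6] [ 22  22 389] top@.067 [0.5146 0.2897 0.067 ] side@.064 [0.5143 0.295  0.064 ] tri [0.5163 0.2923 0.059 ]
blue [304.7 206.6] [ 17  18 229] [301.6 216. ] [15 13 81] top@.067 [ 0.5573 -0.0114  0.067 ] side@.064 [ 0.555  -0.0017  0.064 ] tri [ 0.5602 -0.0119  0.054 ]
car [ 0.414 -0.15   0.02 ]
chair [0.511 0.382 0.03 ]
skittle [0.559 0.082 0.05 ]
[[ 0.916  0.4   -0.   ]
 [ 0.4   -0.916  0.   ]
 [ 0.    -0.    -1.   ]] [ 0.20010725 -0.45815915  0.40454131] 0.3
```

Units first: shifts go in shares of 62.5 mm and turns go in shares of 2 rad. So 0.038 m is 0.608, 0.013 m is 0.208.

Emit:
{"op": "run_rows", "data": {"rows": [{"trans": [0.608,-0.2128,0.208]},{"trans": [0.608,-0.2128,0.208]},{"trans": [0.608,-0.2128,0.208]},{"trans": [0.608,-0.2128,0.208]},{"trans": [0.608,-0.2128,0.208]},{"trans": [0.608,-0.2128,0.208]},{"trans": [0.608,-0.2128,0.208]},{"trans": [0.592,-0.216,0.208]},{},{}], "finger_gap": 0, "clamp_n": 20}}

```text
time_s: 1.55
ee_pos: [0.435, -0.2394, 0.3008]
ee_rot: [3.075, 0.643, -0.0]
contact_force: [-0.0, -0.5, -0.4]
width: -0.0
grasp_force: 0.0
```

Create d.py:
```python
import sys
from h import *
o=ctrl.observe();R=Ro.from_rotvec(o["ee_rot"]).as_matrix()
g=np.array([float(sys.argv[1]),float(sys.argv[2]),o["ee_pos"][2]])
print("tool d",(R.T@(g-o["ee_pos"])).round(4),"tip z",(o["ee_pos"]+R[:,2]*ctrl.nose_length).round(4),"F",o["contact_force"].round(2),"w",round(o["width"],4),o["time_s"])
```

```bash
python3 d.py .435 -.239
python3 -c "
from h import *
a=[cv2.resize(ctrl.snapshot(n)['color'],(400,300)) for n in('top','side')]
cv2.imwrite('pics/red1.png',np.hstack(a))"
```

```text
tool d [ 0.0002 -0.0003 -0.    ] tip z [ 0.4349 -0.2394  0.1274] F [-0.03 -0.47 -0.38] w -0.0 1.55
```

View pics/red1.png

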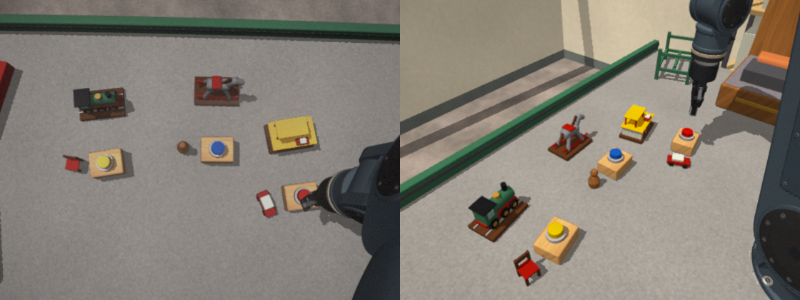

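The shut fingertips hang above the red button: (310,200) in the left half and (695,110) in the right half. Nothing has moved. Next I descend to just above the button.

To row units: 0.02 m is 0.32, 0.012 m is 0.192.

Emit:
{"op": "run_rows", "data": {"rows": [{"trans": [0,0,0.32]},{"trans": [0,0,0.32]},{"trans": [0,0,0.192]},{"trans": [0,0,0.048]},{},{}]}}

```text
time_s: 2.4
ee_pos: [0.4353, -0.2394, 0.2463]
ee_rot: [3.075, 0.642, 0.001]
contact_force: [-0.1, -0.4, 1.3]
width: -0.0002
grasp_force: 0.0
```

```bash
python3 d.py .435 -.239
```

```text
tool d [-0.0001 -0.0005 -0.    ] tip z [ 0.4355 -0.2395  0.0729] F [-0.14 -0.36  1.3 ] w -0.0002 2.4
```

Emit:
{"op": "run_rows", "data": {"rows": [{"trans": [0,0,0.032]},{"trans": [0,0,0.032]},{"trans": [0,0,0.032]},{"trans": [0,0,0.016]},{},{}]}}

```text
time_s: 3.15
ee_pos: [0.4351, -0.2392, 0.2388]
ee_rot: [-3.075, -0.642, -0.0]
contact_force: [0.5, -0.5, 2.6]
width: 0.0001
grasp_force: 0.9
```

```bash
python3 d.py .435 -.239
```

```text
tool d [-0.     -0.0003 -0.    ] tip z [ 0.4351 -0.2392  0.0654] F [ 0.5  -0.46  2.61] w 0.0001 3.15
```

To row units: 0.002 m is 0.032, 0.001 m is 0.016.

Emit:
{"op": "run_rows", "data": {"rows": [{"trans": [0,0,0.032]},{"trans": [0,0,0.032]},{"trans": [0,0,0.032]},{"trans": [0,0,0.032]},{"trans": [0,0,0.016]},{},{}]}}

```text
time_s: 4.03
ee_pos: [0.4351, -0.2392, 0.2297]
ee_rot: [-3.075, -0.642, -0.0]
contact_force: [1.1, 0.5, 1.9]
width: 0.0001
grasp_force: 0.9
```

Emit:
{"op": "run_rows", "data": {"rows": [{"trans": [0,0,0.016]},{"trans": [0,0,0.016]},{},{}]}}

```text
time_s: 4.53
ee_pos: [0.4351, -0.2392, 0.2278]
ee_rot: [3.075, 0.642, 0.0]
contact_force: [-1.0, 1.1, 5.7]
width: 0.0
grasp_force: 2.9
```

```bash
python3 d.py .435 -.239
```

```text
tool d [-0.     -0.0003 -0.    ] tip z [ 0.4352 -0.2392  0.0544] F [-1.    1.05  5.73] w 0.0 4.525
```

Emit:
{"op": "run_rows", "data": {"rows": [{"trans": [0,0,0.016]},{"trans": [0,0,0.008]},{},{}]}}

```text
time_s: 5.03
ee_pos: [0.4352, -0.2392, 0.2265]
ee_rot: [3.075, 0.642, 0.0]
contact_force: [-2.2, 1.6, 8.9]
width: 0.0
grasp_force: 4.3
```

Emit:
{"op": "run_rows", "data": {"rows": [{"trans": [0,0,-0.08]},{"trans": [0,0,-0.24]},{"trans": [0,0,-0.32]},{"trans": [0,0,-0.48]},{},{}]}}

```text
time_s: 5.78
ee_pos: [0.435, -0.2392, 0.2962]
ee_rot: [3.075, 0.642, 0.0]
contact_force: [-0.3, 0.6, 0.2]
width: -0.0
grasp_force: 0.0
```

Emit:
{"op": "run_rows", "data": {"rows": [{"trans": [0.3808,-0.6048,0]},{"trans": [0.3808,-0.6048,0]},{"trans": [0.3808,-0.6048,0]},{"trans": [0.3808,-0.6048,0]},{"trans": [0.3808,-0.6048,0]},{"trans": [0.3808,-0.6048,0]},{"trans": [0.3808,-0.6048,0]},{"trans": [0.3808,-0.6048,0]},{"trans": [0.3808,-0.6048,0]},{"trans": [0.3808,-0.6048,0]},{"trans": [0.3808,-0.6048,0]},{"trans": [0.3808,-0.6048,0]}]}}

```text
time_s: 7.28
ee_pos: [0.5279, 0.2639, 0.2956]
ee_rot: [-3.037, -0.71, 0.011]
contact_force: [-0.1, 0.1, 0.2]
width: -0.0005
grasp_force: 0.0
```

Emit:
{"op": "run_rows", "data": {"rows": [{},{}]}}

```text
time_s: 7.52
ee_pos: [0.5278, 0.2621, 0.2957]
ee_rot: [-3.039, -0.706, 0.011]
contact_force: [-0.3, 0.0, 0.1]
width: -0.0
grasp_force: 0.0
```

```bash
python3 d.py .515 .291
python3 -c "
from h import *
T=ctrl.snapshot('top');S=ctrl.snapshot('side')
p,st=blob(T,'red',(427,274));q,_=blob(S,'red',(402,186),14);print(p,st[2:],q,tri(ray(T,p),ray(S,q)))
a=[cv2.resize(T['color'],(400,300)),cv2.resize(S['color'][110:260,300:500],(400,300))]
cv2.imwrite('pics/yel1.png',np.hstack(a))"
```

```text
tool d [ 0.0013 -0.0316  0.0007] tip z [0.5257 0.2655 0.1224] F [-0.29  0.02  0.11] w -0.0 7.525
[424.8677686  273.97107438] [ 17  17 242] [401.48484848 186.86868687] [ 0.43560055 -0.2415143   0.05367529]
```

View pics/yel1.png

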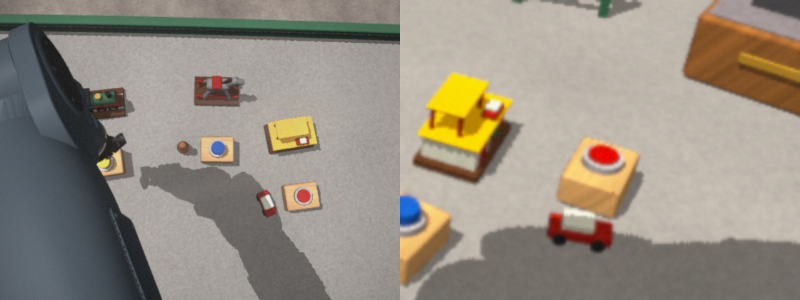

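The red button stands low in its collar, and the box and car are where they were. The last move fell short of yellow, so I'm checking the joints.

Add to d.py:
```python
print("q",np.round(o["joint_pos"],3)); 
w=np.diag([1.,-1,-1])
c,s=R[0,0],R[1,0];yaw=np.arctan2(s,c);G=Ro.from_euler("z",yaw)*Ro.from_matrix(w)
print("yaw",yaw.round(3),"level rotvec(tool)",(Ro.from_matrix(R).inv()*G).as_rotvec().round(4))
```

```bash
python3 d.py .515 .291
```

```text
tool d [ 0.0014 -0.0319  0.0007] tip z [0.5259 0.2652 0.1229] F [-0.04 -0.24  0.68] w 0.0001 7.625
q [ 0.455  0.436 -0.     1.136  0.023  3.141]
yaw 0.456 level rotvec(tool) [-0.0228  0.0011 -0.    ]
```

Joint 6 is at its range limit. I'll yaw away from it, level the tool, then re-centre.

To row units: -0.15 rad / 2 = -0.075.

Emit:
{"op": "run_rows", "data": {"rows": [{"r": [0,0,-0.075]},{"r": [0,0,-0.075]},{"r": [0,0,-0.075]},{"r": [0,0,-0.075]},{},{}]}}

```text
time_s: 8.38
ee_pos: [0.5281, 0.2622, 0.2966]
ee_rot: [-2.696, -1.567, -0.002]
contact_force: [0.6, 0.1, 0.5]
width: -0.0003
grasp_force: 0.0
```

```bash
python3 d.py .515 .291
```

```text
tool d [ 0.0186 -0.0256  0.0007] tip z [0.5263 0.2657 0.1232] F [0.6  0.13 0.49] w -0.0003 8.375
q [4.550e-01 4.360e-01 1.000e-03 1.136e+00 2.300e-02 2.544e+00]
yaw 1.053 level rotvec(tool) [-0.0191 -0.0127  0.0001]
```

To row units: -0.0085 m is -0.136, 0.0064 m is 0.1024, -0.019 rad / 2 = -0.0095.

Emit:
{"op": "run_rows", "data": {"rows": [{"r": [-0.0095,-0.0063,0]},{},{"trans": [0.096,-0.136,0]},{"trans": [0.096,-0.136,0]},{"trans": [0.1024,-0.136,0]},{},{}]}}

```text
time_s: 9.25
ee_pos: [0.515, 0.2911, 0.2965]
ee_rot: [-2.713, -1.584, -0.0]
contact_force: [-0.6, 0.6, 0.3]
width: 0.0
grasp_force: 0.0
```

```bash
python3 d.py .515 .291
```

```text
tool d [-0.0001  0.0001 -0.    ] tip z [0.515  0.2912 0.1231] F [-0.61  0.55  0.34] w 0.0 9.25
q [0.515 0.44  0.007 1.137 0.    2.599]
yaw 1.057 level rotvec(tool) [-0.     -0.0002  0.    ]
```

To row units: 0.02 m is 0.32, 0.008 m is 0.128.

Emit:
{"op": "run_rows", "data": {"rows": [{"trans": [0,0,0.32]},{"trans": [0,0,0.32]},{"trans": [0,0,0.128]},{"trans": [0,0,0.032]},{"trans": [0,0,0.032]},{"trans": [0,0,0.032]},{"trans": [0,0,0.032]},{"trans": [0,0,0.0256]},{},{}]}}

```text
time_s: 10.5
ee_pos: [0.5151, 0.2912, 0.2391]
ee_rot: [-2.713, -1.584, -0.001]
contact_force: [-0.1, -0.2, 0.8]
width: -0.0002
grasp_force: 0.9
```

```bash
python3 d.py .515 .291
```

```text
tool d [-0.0002  0.     -0.    ] tip z [0.5151 0.2912 0.0657] F [-0.06 -0.21  0.79] w -0.0002 10.5
q [ 0.514  0.479 -0.085  1.007  0.     2.599]
yaw 1.057 level rotvec(tool) [ 0.     -0.0006 -0.    ]
```

Emit:
{"op": "run_rows", "data": {"rows": [{"trans": [0,0,0.032]},{"trans": [0,0,0.032]},{"trans": [0,0,0.032]},{"trans": [0,0,0.032]},{"trans": [0,0,0.016]},{},{}]}}

```text
time_s: 11.38
ee_pos: [0.515, 0.2911, 0.2299]
ee_rot: [-2.713, -1.584, -0.0]
contact_force: [0.4, 2.1, 2.3]
width: -0.0
grasp_force: 0.9
```

Emit:
{"op": "run_rows", "data": {"rows": [{"trans": [0,0,0.016]},{"trans": [0,0,0.016]},{},{}]}}

```text
time_s: 11.88
ee_pos: [0.515, 0.2911, 0.228]
ee_rot: [-2.713, -1.584, -0.001]
contact_force: [-0.4, -0.2, 5.8]
width: -0.0001
grasp_force: 2.7
```

```bash
python3 d.py .515 .291
```

```text
tool d [-0.0001  0.     -0.    ] tip z [0.5151 0.2912 0.0546] F [-0.4  -0.17  5.84] w -0.0001 11.875
q [ 0.514  0.488 -0.101  0.982  0.     2.599]
yaw 1.057 level rotvec(tool) [-0.     -0.0004  0.    ]
```

To row units: 0.001 m is 0.016, 0.0005 m is 0.008.

Emit:
{"op": "run_rows", "data": {"rows": [{"trans": [0,0,0.016]},{"trans": [0,0,0.008]},{},{}]}}

```text
time_s: 12.38
ee_pos: [0.515, 0.2911, 0.2267]
ee_rot: [-2.713, -1.584, -0.001]
contact_force: [-0.8, -0.4, 8.2]
width: 0.0001
grasp_force: 4.1
```

Emit:
{"op": "run_rows", "data": {"rows": [{"trans": [0,0,-0.08]},{"trans": [0,0,-0.24]},{"trans": [0,0,-0.32]},{"trans": [0,0,-0.48]},{},{}]}}

```text
time_s: 13.12
ee_pos: [0.5148, 0.291, 0.2963]
ee_rot: [-2.713, -1.584, 0.0]
contact_force: [0.6, -1.0, 0.2]
width: 0.0003
grasp_force: 0.0
```

Emit:
{"op": "run_rows", "data": {"rows": [{"trans": [-0.4832,0.3696,0]},{"trans": [-0.4832,0.3696,0]},{"trans": [-0.4832,0.3696,0]},{"trans": [-0.4832,0.3696,0]},{"trans": [-0.4832,0.3696,0]},{"trans": [-0.4832,0.3696,0]},{"trans": [-0.4832,0.3696,0]},{"trans": [-0.4832,0.3696,0]},{},{}]}}

```text
time_s: 14.38
ee_pos: [0.5568, -0.0099, 0.2957]
ee_rot: [-2.712, -1.583, 0.001]
contact_force: [0.3, 0.0, 0.2]
width: 0.0001
grasp_force: 0.0
```

```bash
python3 d.py .557 -.010
python3 -c "
from h import *
T=ctrl.snapshot('top');S=ctrl.snapshot('side')
p,st=blob(T,'yellow',(145,227));q,_=blob(S,'yellow',(218,324));print(p,st[2:],q,tri(ray(T,p),ray(S,q)))
a=[cv2.resize(T['color'],(400,300)),cv2.resize(S['color'][200:400,100:366],(400,300))]
cv2.imwrite('pics/blu1.png',np.hstack(a))"
```

```text
tool d [ 0.      0.0002 -0.    ] tip z [ 0.5566 -0.0098  0.1223] F [0.29 0.02 0.22] w 0.0001 14.375
q [-1.800e-02  3.720e-01 -9.700e-02  1.103e+00  1.000e-03  2.067e+00]
yaw 1.056 level rotvec(tool) [-0.0014  0.0001 -0.    ]
[145.70319635 226.54794521] [ 17  16 219] [217.72425249 323.7641196 ] [0.51637705 0.29163234 0.05201224]
```

View pics/blu1.png

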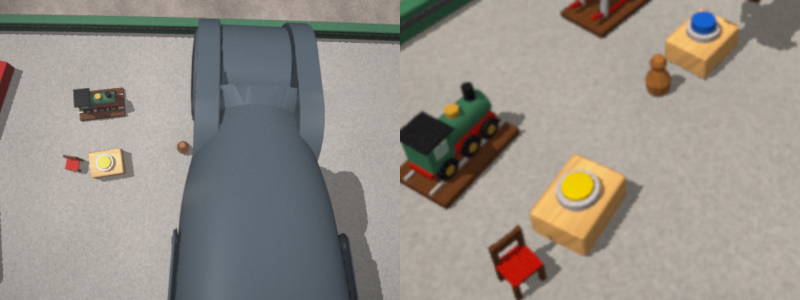

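The yellow button is down at (577,185), and the chair and skittle have not moved. The fingertips are over blue, so I press it now.

To row units: 0.02 m is 0.32, 0.007 m is 0.112.

Emit:
{"op": "run_rows", "data": {"rows": [{"trans": [0,0,0.32]},{"trans": [0,0,0.32]},{"trans": [0,0,0.112]},{"trans": [0,0,0.032]},{"trans": [0,0,0.032]},{"trans": [0,0,0.032]},{"trans": [0,0,0.032]},{"trans": [0,0,0.0256]},{},{}]}}

```text
time_s: 15.72
ee_pos: [0.5572, -0.0102, 0.2398]
ee_rot: [-2.713, -1.584, -0.0]
contact_force: [-0.4, -0.0, 0.5]
width: 0.0002
grasp_force: 0.7
```

```bash
python3 d.py .557 -.010
```

```text
tool d [ 0.0001 -0.0002  0.    ] tip z [ 0.5572 -0.0101  0.0664] F [-0.41 -0.05  0.52] w 0.0002 15.725
q [-0.018  0.413 -0.186  0.972  0.     2.067]
yaw 1.057 level rotvec(tool) [ 0.0001 -0.0003 -0.    ]
```

Emit:
{"op": "run_rows", "data": {"rows": [{"trans": [0,0,0.032]},{"trans": [0,0,0.032]},{"trans": [0,0,0.032]},{"trans": [0,0,0.032]},{"trans": [0,0,0.016]},{},{}]}}

```text
time_s: 16.6
ee_pos: [0.5571, -0.0101, 0.2308]
ee_rot: [-2.713, -1.584, -0.0]
contact_force: [0.7, -0.4, 1.7]
width: -0.0
grasp_force: 0.9
```

Emit:
{"op": "run_rows", "data": {"rows": [{"trans": [0,0,0.016]},{"trans": [0,0,0.016]},{},{}]}}

```text
time_s: 17.1
ee_pos: [0.5571, -0.0102, 0.2288]
ee_rot: [-2.713, -1.584, -0.0]
contact_force: [-0.1, -0.2, 3.1]
width: 0.0002
grasp_force: 1.8
```

```bash
python3 d.py .557 -.010
```

```text
tool d [ 0.0001 -0.0002  0.    ] tip z [ 0.5572 -0.0101  0.0554] F [-0.11 -0.16  3.09] w 0.0002 17.1
q [-0.018  0.423 -0.201  0.946  0.     2.067]
yaw 1.057 level rotvec(tool) [-0.     -0.0003  0.    ]
```

Blue needs another 2.3 mm to match the others. After that I lift and retreat towards the start, well above everything, so the view is clear.

To row units: 0.001 m is 0.016, 0.0003 m is 0.0048.

Emit:
{"op": "run_rows", "data": {"rows": [{"trans": [0,0,0.016]},{"trans": [0,0,0.016]},{"trans": [0,0,0.0048]},{},{}]}}

```text
time_s: 17.73
ee_pos: [0.5572, -0.0101, 0.2266]
ee_rot: [-2.713, -1.584, -0.001]
contact_force: [-0.9, -0.4, 8.4]
width: -0.0001
grasp_force: 4.1
```

Emit:
{"op": "run_rows", "data": {"rows": [{"trans": [0,0,-0.08]},{"trans": [0,0,-0.24]},{"trans": [0,0,-0.48]},{"trans": [0,0,-0.48]},{"trans": [0,0,-0.48]},{"trans": [0,0,-0.48]},{"trans": [0,0,-0.32]},{}]}}

```text
time_s: 18.73
ee_pos: [0.5573, -0.0101, 0.3882]
ee_rot: [2.712, 1.583, 0.004]
contact_force: [-0.5, 0.2, -0.5]
width: 0.0001
grasp_force: 0.0
```

Emit:
{"op": "run_rows", "data": {"rows": [{"trans": [-0.64,0,0]},{"trans": [-0.64,0,0]},{"trans": [-0.64,0,0]},{"trans": [-0.64,0,0]},{"trans": [-0.64,0,0]},{"trans": [-0.64,0,0]},{"trans": [-0.64,0,0]},{"trans": [-0.64,0,0]},{"trans": [-0.64,0,0]},{"trans": [-0.64,0,0]},{},{}]}}

```text
time_s: 20.23
ee_pos: [0.3604, -0.3581, 0.3857]
ee_rot: [-2.712, -1.583, -0.0]
contact_force: [-0.4, -0.1, 0.8]
width: 0.0002
grasp_force: 0.0
```

```bash
python3 -c "
from h import *
T=ctrl.snapshot('top');S=ctrl.snapshot('side')
for c,a,b in(('red',(425,274),(402,187)),('yellow',(145,227),(218,324)),('blue',(304,208),(302,218))):
  p,st=blob(T,c,a,14);q,_=blob(S,c,b,14);print(c,p,q,tri(ray(T,p),ray(S,q)))
a=[cv2.resize(T['color'],(400,300)),cv2.resize(S['color'],(400,300))]
cv2.imwrite('pics/end.png',np.hstack(a))"
```

```text
red [424.86885246 273.91803279] [401.48484848 186.86868687] [ 0.43565841 -0.24154972  0.05363428]
yellow [145.4826087  226.51304348] [217.77887789 323.72937294] [0.51623667 0.29182831 0.05251863]
blue [304.36073059 207.2283105 ] [300.01694915 216.38983051] [ 0.56099928 -0.01055919  0.05286781]
```

View pics/end.png

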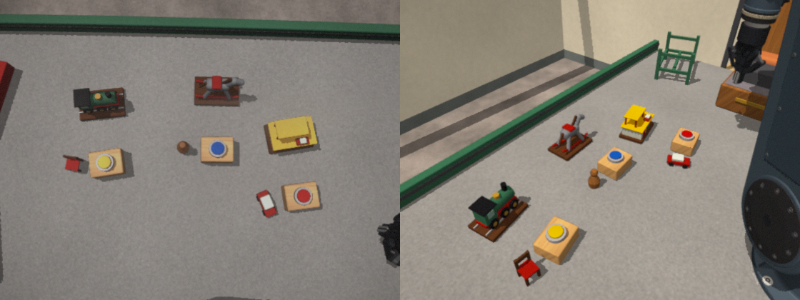

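All three buttons are low in their collars, at (303,197), (105,162) and (218,149) in the top view. The boxes and toys are in place and the arm is clear.

```bash
python3 -c "
from workcell import ctrl
print(ctrl.hand_in())"
```

```text
the job is handed in; nothing more can be done
None
```

The job is handed in, with no verdict returned: red, yellow and blue were pressed in that order, each to about 8–9 N, and the last pictures show all three down with the boxes and toys where they stood.

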